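# Open the vent of the oblong cedar freshener by its thumbwheel

## Robot

A 6-joint arm with a two-finger parallel gripper is mounted at the origin on the work surface. World frame = base frame: x ahead of the robot, y to its left, z up, the work surface at z = 0. Lengths are in mm, angles in rad, forces in N, time in s.
With the tool pointing down it reaches from about 350 to 725 mm from the base axis. Payload 4.3 kg.
Tool frame: the origin (TCP) lies at the very end of the fingers, on their centre line; the grasp point (between the pads) lies 19 mm behind it; z points along the fingers, y is the line along which they close (so a half turn about z gives the same grasp; the last joint's range is limited). The gripper opens to 85 mm and grips with 20 to 120 N. Pads are 22 mm wide; open, the fingers measure 114 mm over their backs; the gripper's body (76 mm by 85 mm) begins 54 mm behind the grasp point. The pads swing forward as they close: fully open they stand 13 mm farther back than shut.
Start: joints at [1.191, 0.377, 0.081, 1.274, 0, 1.46], TCP at [153.265, 554.235, 231.329] pointing down, gripper open.
Joint ranges: [-2.72, 2.72], [-0.84, 1.66], [-1.02, 1.22], [-1.77, 2.12], [-1.37, 1.28], [-3.14, 3.14]. Speed limits (rad/s): [2.57, 2.57, 3.14, 3.14, 3.14, 3.14].

## Interface

Orientations are given as a unit quaternion [w, x, y, z].
In Python, from bench import robot, capture, camera_model, order gives the robot as it stands.
- The arm moves only by the tool jog_arm, never from a script. Its argument "plan" is a list of rows, each a list of 3 entries, a list of its own where there are three numbers: the shift along the tool's x, y, z in cm, then the turn, a rotation vector about the tool's x, y, z in rad, then the closure, from 0 (fully open) to 1 (shut). In form: [[[x, y, z], [wx, wy, wz], grip], ...]. A call has exactly 10 rows; each row is the pose to reach, as a shift and turn from the pose commanded when the call began, along the tool's axes at that moment; what a row does not reach only later rows make up. A row lasts 1/8 s, in which the tool goes at most 62.5 mm and 10.7 degrees, less where a joint would pass 70% of its speed; a pose out of reach is approached as far as the arm can. A call with a gripper value outside its range is refused whole. The fingers move at their own pace and stop on an object; "grip_force" is the grip in N (left out, the last holds). Time passes only in rows, so rows that repeat a pose let the fingers close, or fill a call up. It gives the time, the measured TCP pose, the force, the opening and the grip force at its end, in the units of the state.
- robot.get_obs(): the state, without advancing time (a new reading comes with each control period).
- capture(name): name is "scene" or "top"; returns the picture (384x512x3 uint8, red, green, blue); there is no depth.
- camera_model(name): a dict with "camera_matrix" (3x3 intrinsics, pixels), "k1" (the pictures are not rectified: a ray, as slopes to the right and down, at radius r is drawn at 1 + k1 r^2 times it, then the intrinsics apply), "position" and "orientation" of the camera in the world. Camera axes: x right, y down, z forward; pixel columns grow to the right and rows downward; lengths in mm; the calibration is good to about 2 mm. A picture is of the moment at which its call begins. camera_model takes no time and is no camera call.
- order.finish_job(): hands the job in; it is judged then, once.
The state is a dict: "t": time; "joint_positions": joint angles; "joint_velocities": joint speeds; "joint_torque": joint torques, N m; "ee_pos": TCP position; "tcp_rot": TCP orientation; "ft_force": force on the tool from outside, world axes, zero at the start; "wrist_torque": the same for the moment, N m; "width": finger opening in mm; "grip_force": force on a finger pad.
Only numpy, scipy, OpenCV 4.12 (cv2) and the standard library are available. Lean on these libraries where they do the work, as an engineer would, in place of code of your own. Each camera call takes 0.05 s, during which the arm holds its last target. There are 200 camera calls.

## Task

Two cedar closet fresheners stand on the dresser top, one an oblong box and one a round drum. Open the vent of the oblong one fully by rolling its edge thumbwheel with a fingertip, away from the robot, and leave the round one's vent shut.

Things in the scene. Friction and masses are not known exactly. Their poses are not given: they have to be found in the camera images.
- oblong_wheel_top (a point): Crown of the wheel of the oblong freshener, a fixed wooden box 100 x 160 x 60 mm high. Black ribbed wheel, radius 22, 18 wide, on edge in the lid, 50 mm off the box's middle; only its top 7 mm show (crown 67 above table). +x: level, roughly away from the robot, the way its top rolls to open. y: along the axle; the 33 mm wide vent grille lies 20 to 116 mm to +y. z up.
- oblong_wheel (a joint): Oblong one's wheel, rad: 0 vent shut (white flap under grille flat), 1.55 end stop, fully open (flap on edge, dark inside). Starts 0 to 0.35; stays where left. The wheel yields down on a spring, 4 mm, 2 to 6.6 N. A flat tip pressed 2 to 3 mm down (some 4 N) and drawn level to +x rolls it by friction (20 mm = 0.9 rad; 1 N at the rim); lift and stroke again.
- round_wheel_top (a point): Crown of the like wheel of the round freshener, a fixed wooden drum 128 mm across and 60 mm high: same wheel, also 67 mm above the table, 33 mm from the drum's middle towards -y; same axes. To be left alone.
- round_wheel (a joint): Turn of the round freshener's wheel, rad: 0 is shut, 1.55 fully open. Starts between 0 and 0.08 and must stay shut (under 0.25).
Mind the look-alikes: they are no part of the job. What is shaped like the part that bears oblong_wheel_top but purple or red is not meant. What is shaped like the part that bears round_wheel_top but green is not meant.

How it is judged:
By the outcome, as a careful person would: the job done as asked, in the order asked, and still so for the second after the job is handed in, with the robot touching nothing.
It also fails if it takes over 32 s, if anything falls off the work surface, if the arm or the gripper's body presses on something with over 40 N, if the wrist force passes 120 N, or if a joint passes its speed limit or range.

## Working session

There is one attempt and no reset: what is moved stays moved. The work goes in short steps, Python scripts to look and compute and a tool call to move; the robot and the scene stay as the last step left them, time stands still between calls to the robot, and variables do not carry over. Pictures are saved under pics/ and viewed, at most 10 in all, crops included, and the job is handed in when it is done.

Besides the shell and the picture viewer there is one more tool, called after "Call:" by a JSON object that holds its "fn" and its "kwargs". jog_arm: Moves the arm, as the interface text tells. Its arguments: {"type":"object","properties":{"plan":{"type":"array","items":{"type":"array"}},"grip_force":{"type":"number"}},"required":["plan"]}

```bash
mkdir -p pics
cat > h.py <<'E'
import numpy as np, cv2
from bench import robot, capture, camera_model, order
from scipy.spatial.transform import Rotation as R
def ray(name,u,v):
    m=camera_model(name);K=np.array(m["camera_matrix"]);k=m["k1"]
    xd=np.array([(u-K[0,2])/K[0,0],(v-K[1,2])/K[1,1]]);x=xd.copy()
    for _ in range(30): x=xd/(1+k*(x@x))
    q=m["orientation"];M=R.from_quat(np.roll(q,-1)).as_matrix() if np.size(q)==4 else np.array(q)
    return np.array(m["position"]),M@np.array([x[0],x[1],1])
def onz(name,u,v,z):
    p,d=ray(name,u,v);return p+d*(z-p[2])/d[2]
E
python3 - <<'E'
from h import *
a=capture("scene");b=capture("top")
np.save("s0.npy",a);np.save("t0.npy",b)
cv2.imwrite("pics/s0.png",a[:,:,::-1]);cv2.imwrite("pics/t0.png",b[:,:,::-1])
for n in("scene","top"):print(camera_model(n))
print(robot.get_obs())
E
```

```text
{'camera_matrix': array([[392.39824284,   0.        , 257.29183388],
       [  0.        , 392.39824284, 194.04093356],
       [  0.        ,   0.        ,   1.        ]]), 'k1': -0.13018558939508615, 'position': array([831.15255268, 405.59506364, 692.90880573]), 'orientation': array([-0.13978056,  0.32664475,  0.86523597, -0.35373905])}
{'camera_matrix': array([[361.865668  ,   0.        , 252.27944823],
       [  0.        , 361.865668  , 186.75722426],
       [  0.        ,   0.        ,   1.        ]]), 'k1': -0.11855477128101864, 'position': array([ 280.35209513,  -61.79416456, 1006.04817047]), 'orientation': array([ 0.05610797, -0.70089143,  0.70918068, -0.051632  ])}
{'t': 0.1, 'joint_positions': array([ 1.19071761e+00,  3.78015478e-01,  7.97553644e-02,  1.27439404e+00,
       -1.68490578e-05,  1.46049477e+00]), 'joint_velocities': array([ 0.00047136, -0.00440658,  0.00321969,  0.00179969,  0.00020296,
        0.00078438]), 'joint_torque': array([ 1.05005667e-03, -4.64695036e+01,  2.70582372e+01,  1.20483336e-02,
       -9.42491943e-05,  3.51170357e-06]), 'ee_pos': array([153.02699888, 553.65127028, 230.43815969]), 'tcp_rot': array([-2.17313047e-04,  1.34479838e-01,  9.90915895e-01, -9.03177463e-04]), 'ft_force': array([ 0.17639795, -0.70679102, -0.57458591]), 'wrist_torque': array([-0.03532902, -0.02694607, -0.0425103 ]), 'grip_force': 0.0, 'width': 85.18638550074701}
```

View pics/s0.png

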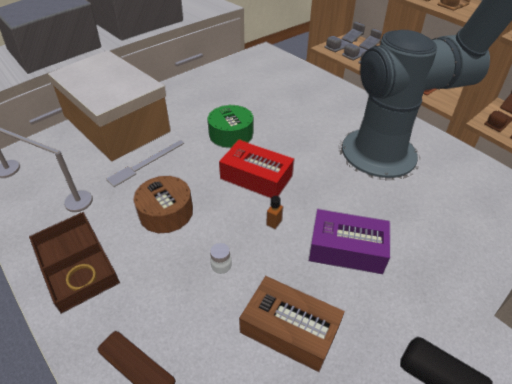

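View pics/t0.png

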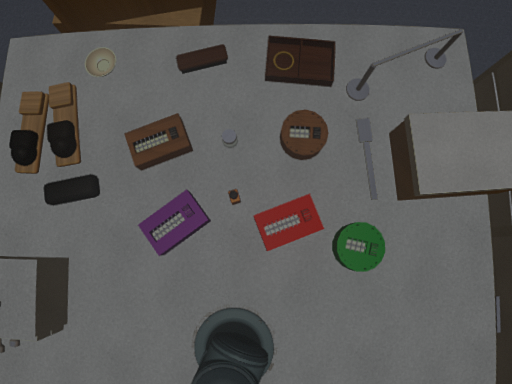

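The scene view shows a wooden box at (292,320), a purple one at (350,240), a red one at (257,168), a brown drum at (163,203) and a green drum at (231,125). In the top view the wooden box is at (158,141), purple at (174,222), red at (288,222), the brown drum at (304,134) and the green drum at (360,246). The wooden oblong box is the one meant, since purple and red are ruled out. Its black wheel is at about (173,132) in the top view and (268,303) in the scene view. I'll confirm that in an enlarged crop.

Run:
```python
from h import *
s=np.load("s0.npy")[:,:,::-1];t=np.load("t0.npy")[:,:,::-1]
a=cv2.resize(s[275:365,235:350],None,fx=5,fy=5,interpolation=cv2.INTER_CUBIC)
b=cv2.resize(t[105:175,120:197],None,fx=5,fy=5,interpolation=cv2.INTER_CUBIC)
c=np.zeros((450,400,3),np.uint8)
o=np.zeros((450,800,3),np.uint8)
a=cv2.resize(a,(415,325));b=cv2.resize(b,(385,350));o[:325,:415]=a;o[:350,415:]=b
cv2.imwrite("pics/c0.png",o)
# rough box top face in the top view
hsv=cv2.cvtColor(t,cv2.COLOR_BGR2HSV)
m=((hsv[...,1]>90)&(hsv[...,0]<20)).astype(np.uint8);m[:, :115]=0;m[:,205:]=0;m[:100]=0;m[180:]=0
c=max(cv2.findContours(m,0,1)[0],key=cv2.contourArea);r=cv2.minAreaRect(c);print(r)
print([onz("top",*p,60)[:2].round() for p in cv2.boxPoints(r)])
print("top wheel",onz("top",173,132,64),"scene",onz("scene",268,303,64))
```

```text
((157.42416381835938, 141.6688232421875), (39.24221420288086, 58.94744873046875), 69.19320678710938)
[array([578., 299.]), array([635., 146.]), array([530., 105.]), array([474., 255.])]
top wheel [578.8012606  157.70055611  64.        ] scene [579.83233982 161.70509038  64.        ]
```

View pics/c0.png

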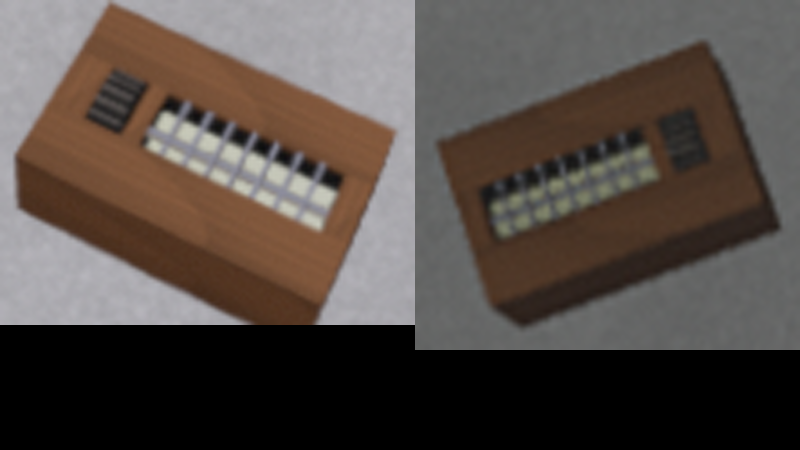

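The crop confirms it: a plain wooden box with a black ribbed wheel, centred at about (267.4,302.7) in the scene view and (173.8,132.6) in the top view. The flap is white and mostly flat, so the vent is nearly shut. Next I'll get the axes from the lid corners.

Run:
```python
from h import *
f=lambda x,y:((x-415)/5+120-.4,y/5+105-.4)
C=np.array([onz("top",*f(*p),60)[:2] for p in[(438,142),(707,40),(760,205),(490,303)]])
print(C.round(1),np.linalg.norm(np.diff(C,axis=0,append=C[:1]),axis=1).round(1))
g=lambda x,y:(x/3.609+235-.4,y/3.609+275-.4)
S=np.array([onz("scene",*g(*p),60)[:2] for p in[(112,3),(396,130),(18,155),(318,305)]]);print(S.round(1))
y=C[0]-C[1]+C[3]-C[2];y/=np.linalg.norm(y);x=np.array([y[1],-y[0]]);c=C.mean(0)
print("ctr",c,"x",x,np.degrees(np.arctan2(x[1],x[0])),"pred wheel",c-50*y)
wt=onz("top",*f(684,138),64);ws=onz("scene",*g(117,100),64);print(wt,ws)
a,d=ray("top",*f(684,138));b,e=ray("scene",*g(117,100))
k=np.linalg.lstsq(np.c_[d,-e],b-a,rcond=None)[0];print(a+k[0]*d,b+k[1]*e)
```

```text
[[580.6 295.9]
 [635.7 146.4]
 [540.8 114.7]
 [488.9 261.9]] [159.3 100.1 156.1  97.8]
[[542.  114.1]
 [487.1 262.4]
 [635.  148.5]
 [581.7 296.5]]
ctr [561.4903891  204.72854168] x [0.94064908 0.33938078] 19.839152181163005 pred wheel [578.45942796 157.69608778]
[578.20913631 156.57870152  64.        ] [580.2067384  159.52329903  64.        ]
[579.35039358 157.41541036  60.39048547] [578.75456668 158.09933243  60.36063433]
```

Run:
```python
from h import *
o=robot.get_obs();M=R.from_quat(np.roll(o["tcp_rot"],-1)).as_matrix();print(M.round(3))
w=np.array([.9406,.3394,0]);t=np.array([579,158,0])-9*w
print((M.T@(np.r_[t[:2],231-0]-[153.265,554.235,231.329])/10).round(2))
print((M.T@(np.r_[t[:2],100]-[153.265,554.235,231.329])/10).round(2))
print("turn", np.degrees(np.arctan2(M[1,0],M[0,0])))
```

```text
[[-0.964  0.267 -0.001]
 [ 0.267  0.964 -0.002]
 [ 0.    -0.002 -1.   ]]
[-50.86 -27.36   0.07]
[-50.86 -27.34  13.17]
turn 164.54289827934164
```

Call:
{"fn": "jog_arm", "kwargs": {"plan": [[[-50.9, -27.4, 0], [0, 0, -0.616], 1], [[-50.9, -27.4, 0], [0, 0, -0.616], 1], [[-50.9, -27.4, 0], [0, 0, -0.616], 1], [[-50.9, -27.4, 0], [0, 0, -0.616], 1], [[-50.9, -27.4, 0], [0, 0, -0.616], 1], [[-50.9, -27.4, 0], [0, 0, -0.616], 1], [[-50.9, -27.4, 0], [0, 0, -0.616], 1], [[-50.9, -27.4, 0], [0, 0, -0.616], 1], [[-50.9, -27.4, 0], [0, 0, -0.616], 1], [[-50.9, -27.4, 0], [0, 0, -0.616], 1]]}}

```text
t: 1.35
ee_pos: [572.5, 151.7, 230.4]
tcp_rot: [-0.0, -0.171, 0.985, -0.0]
ft_force: [0.1, 0.5, -0.4]
width: 0.2
grip_force: 0.0
```

Call:
{"fn": "jog_arm", "kwargs": {"plan": [[[0, 0, 5], [0, 0, 0], 1], [[0, 0, 10], [0, 0, 0], 1], [[0, 0, 13], [0, 0, 0], 1], [[0, 0, 14], [0, 0, 0], 1], [[0, 0, 14.5], [0, 0, 0], 1], [[0, 0, 14.5], [0, 0, 0], 1], [[0, 0, 14.5], [0, 0, 0], 1], [[0, 0, 14.5], [0, 0, 0], 1], [[0, 0, 14.5], [0, 0, 0], 1], [[0, 0, 14.5], [0, 0, 0], 1]]}}

```text
t: 2.6
ee_pos: [570.9, 154.5, 86.5]
tcp_rot: [0.0, -0.172, 0.985, 0.0]
ft_force: [0.4, 1.3, 0.6]
width: -0.3
grip_force: 0.0
```

Run:
```python
from h import *
s=capture("scene");cv2.imwrite("pics/s1.png",cv2.resize(s[230:380,190:390,::-1],None,fx=4,fy=4,interpolation=cv2.INTER_CUBIC))
o=robot.get_obs();print(o["t"],o["ee_pos"],o["ft_force"],o["joint_positions"].round(2))
w=np.array([.9406,.3394]);d=o["ee_pos"][:2]-[579,158];print("x,y in wheel frame",d@w,d@[-w[1],w[0]])
```

```text
2.65 [570.84020457 154.49335571  86.37263046] [ 0.21786727 -0.65092114 -0.14384518] [ 0.16  0.49 -0.13  0.95  0.   -0.19]
x,y in wheel frame -8.865258651175873 -0.5289150479596754
```

View pics/s1.png

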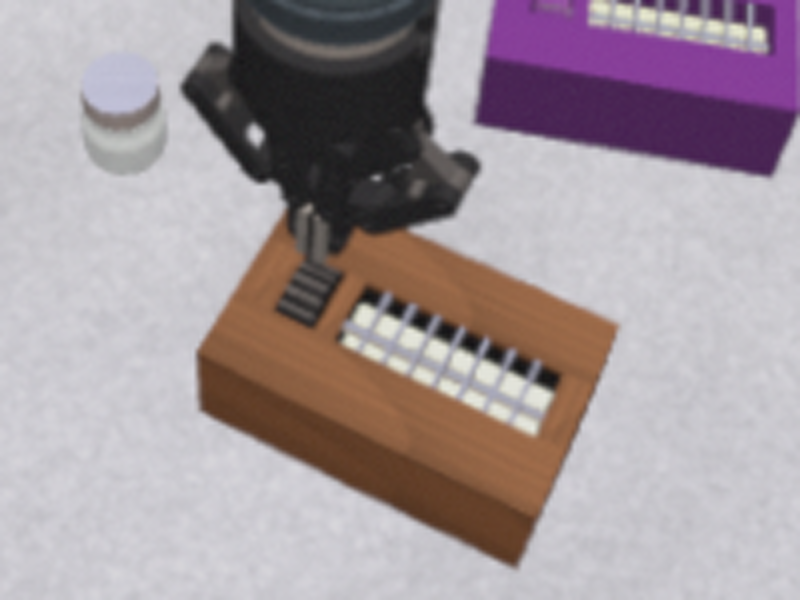

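The fingertips (crop 318,262) sit just behind the wheel (310,293) and line up with it. Next is a gentle press.

Call:
{"fn": "jog_arm", "kwargs": {"plan": [[[0, 0, 0.8], [0, 0, 0], 1], [[0, 0, 1.5], [0, 0, 0], 1], [[0, 0, 1.8], [0, 0, 0], 1], [[0, 0, 2.0], [0, 0, 0], 1], [[0, 0, 2.1], [0, 0, 0], 1], [[0, 0, 2.15], [0, 0, 0], 1], [[0, 0, 2.2], [0, 0, 0], 1], [[0, 0, 2.2], [0, 0, 0], 1], [[0, 0, 2.2], [0, 0, 0], 1], [[0, 0, 2.2], [0, 0, 0], 1]]}}

```text
t: 3.9
ee_pos: [571.0, 154.5, 64.5]
tcp_rot: [0.0, -0.172, 0.985, 0.0]
ft_force: [-1.3, -0.1, 3.6]
width: -0.1
grip_force: 1.8
```

Call:
{"fn": "jog_arm", "kwargs": {"plan": [[[-0.2, 0, 0], [0, 0, 0], 1], [[-0.5, 0, 0], [0, 0, 0], 1], [[-0.8, 0, 0], [0, 0, 0], 1], [[-1.1, 0, 0], [0, 0, 0], 1], [[-1.4, 0, 0], [0, 0, 0], 1], [[-1.7, 0, 0], [0, 0, 0], 1], [[-1.9, 0, 0], [0, 0, 0], 1], [[-1.9, 0, 0], [0, 0, 0], 1], [[-1.9, 0, 0], [0, 0, 0], 1], [[-1.9, 0, 0], [0, 0, 0], 1]]}}

```text
t: 5.15
ee_pos: [589.0, 161.1, 64.5]
tcp_rot: [0.0, -0.172, 0.985, 0.0]
ft_force: [-0.1, 1.1, 2.4]
width: -0.3
grip_force: 1.8
```

Call:
{"fn": "jog_arm", "kwargs": {"plan": [[[0, 0, -0.8], [0, 0, 0], 1], [[0, 0, -1.5], [0, 0, 0], 1], [[1.0, 0, -1.5], [0, 0, 0], 1], [[1.9, 0, -1.5], [0, 0, 0], 1], [[1.9, 0, -1.5], [0, 0, 0], 1], [[1.9, 0, -0.8], [0, 0, 0], 1], [[1.9, 0, -0.3], [0, 0, 0], 1], [[1.9, 0, 0], [0, 0, 0], 1], [[1.9, 0, 0], [0, 0, 0], 1], [[1.9, 0, 0], [0, 0, 0], 1]]}}

```text
t: 6.4
ee_pos: [571.0, 154.4, 64.6]
tcp_rot: [0.0, -0.172, 0.985, -0.0]
ft_force: [0.2, -0.1, 3.0]
width: 0.3
grip_force: 1.7
```

Run:
```python
from h import *
s=capture("scene");cv2.imwrite("pics/s2.png",cv2.resize(s[230:380,190:390,::-1],None,fx=4,fy=4,interpolation=cv2.INTER_CUBIC))
```

```text
(no output)
```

View pics/s2.png

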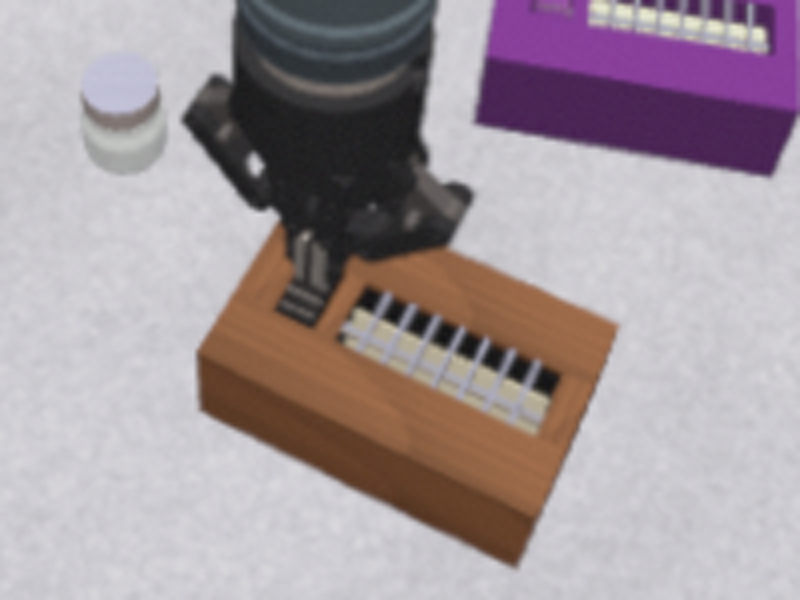

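The flap (crop about 450,370) has tilted and turned darker, with a wider dark strip, so the stroke worked. I'll stroke again, pressing slightly harder.

Call:
{"fn": "jog_arm", "kwargs": {"plan": [[[0, 0, 0.05], [0, 0, 0], 1], [[-0.4, 0, 0.05], [0, 0, 0], 1], [[-0.8, 0, 0.05], [0, 0, 0], 1], [[-1.2, 0, 0.05], [0, 0, 0], 1], [[-1.6, 0, 0.05], [0, 0, 0], 1], [[-1.9, 0, 0.05], [0, 0, 0], 1], [[-1.9, 0, 0.05], [0, 0, 0], 1], [[-1.9, 0, 0.05], [0, 0, 0], 1], [[-1.9, 0, -0.8], [0, 0, 0], 1], [[-1.9, 0, -1.5], [0, 0, 0], 1]]}}

```text
t: 7.7
ee_pos: [589.1, 161.0, 79.8]
tcp_rot: [0.0, -0.172, 0.985, 0.0]
ft_force: [-0.5, -0.1, 0.8]
width: 0.3
grip_force: 0.0
```

Call:
{"fn": "jog_arm", "kwargs": {"plan": [[[1.0, 0, 0], [0, 0, 0], 1], [[1.9, 0, 0], [0, 0, 0], 1], [[1.9, 0, 0.5], [0, 0, 0], 1], [[1.9, 0, 1.0], [0, 0, 0], 1], [[1.9, 0, 1.3], [0, 0, 0], 1], [[1.9, 0, 1.5], [0, 0, 0], 1], [[1.9, 0, 1.55], [0, 0, 0], 1], [[1.9, 0, 1.55], [0, 0, 0], 1], [[1.9, 0, 1.55], [0, 0, 0], 1], [[1.9, 0, 1.55], [0, 0, 0], 1]]}}

```text
t: 8.95
ee_pos: [570.8, 154.4, 63.9]
tcp_rot: [0.0, -0.172, 0.985, -0.0]
ft_force: [-1.6, -1.0, 3.3]
width: -0.2
grip_force: 2.1
```

Run:
```python
from h import *
s=capture("scene");cv2.imwrite("pics/s3.png",cv2.resize(s[230:380,190:390,::-1],None,fx=4,fy=4,interpolation=cv2.INTER_CUBIC))
```

```text
(no output)
```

View pics/s3.png

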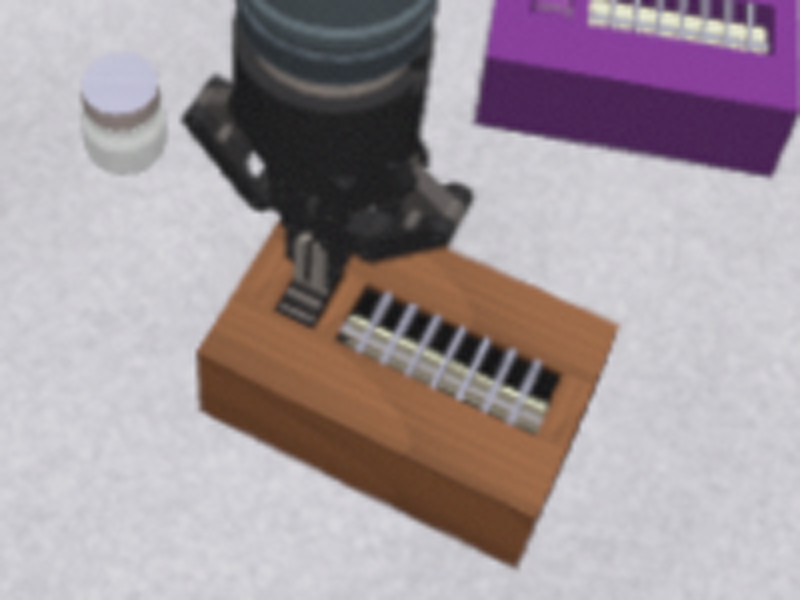

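The dark half has widened again and the flap is close to on edge (bright edge at crop about 450,360). I'll do two more strokes to be sure it reaches the stop.

Call:
{"fn": "jog_arm", "kwargs": {"plan": [[[0, 0, 0], [0, 0, 0], 1], [[-0.4, 0, 0], [0, 0, 0], 1], [[-0.8, 0, 0], [0, 0, 0], 1], [[-1.2, 0, 0], [0, 0, 0], 1], [[-1.6, 0, 0], [0, 0, 0], 1], [[-1.9, 0, 0], [0, 0, 0], 1], [[-1.9, 0, 0], [0, 0, 0], 1], [[-1.9, 0, 0], [0, 0, 0], 1], [[-1.9, 0, -0.8], [0, 0, 0], 1], [[-1.9, 0, -1.5], [0, 0, 0], 1]]}}

```text
t: 10.25
ee_pos: [588.8, 161.0, 79.1]
tcp_rot: [0.0, -0.172, 0.985, 0.0]
ft_force: [-0.4, 1.0, 0.2]
width: -0.1
grip_force: 0.0
```

Call:
{"fn": "jog_arm", "kwargs": {"plan": [[[1.0, 0, 0], [0, 0, 0], 1], [[1.9, 0, 0], [0, 0, 0], 1], [[1.9, 0, 0.5], [0, 0, 0], 1], [[1.9, 0, 1.0], [0, 0, 0], 1], [[1.9, 0, 1.3], [0, 0, 0], 1], [[1.9, 0, 1.5], [0, 0, 0], 1], [[1.9, 0, 1.5], [0, 0, 0], 1], [[1.9, 0, 1.5], [0, 0, 0], 1], [[1.9, 0, 1.5], [0, 0, 0], 1], [[1.9, 0, 1.5], [0, 0, 0], 1]]}}

```text
t: 11.5
ee_pos: [570.9, 154.4, 64.0]
tcp_rot: [0.0, -0.172, 0.985, -0.0]
ft_force: [-1.8, -0.8, 4.1]
width: 0.0
grip_force: 2.1
```

Run:
```python
from h import *
s=capture("scene");cv2.imwrite("pics/s4.png",cv2.resize(s[230:380,190:390,::-1],None,fx=4,fy=4,interpolation=cv2.INTER_CUBIC))
```

```text
(no output)
```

View pics/s4.png

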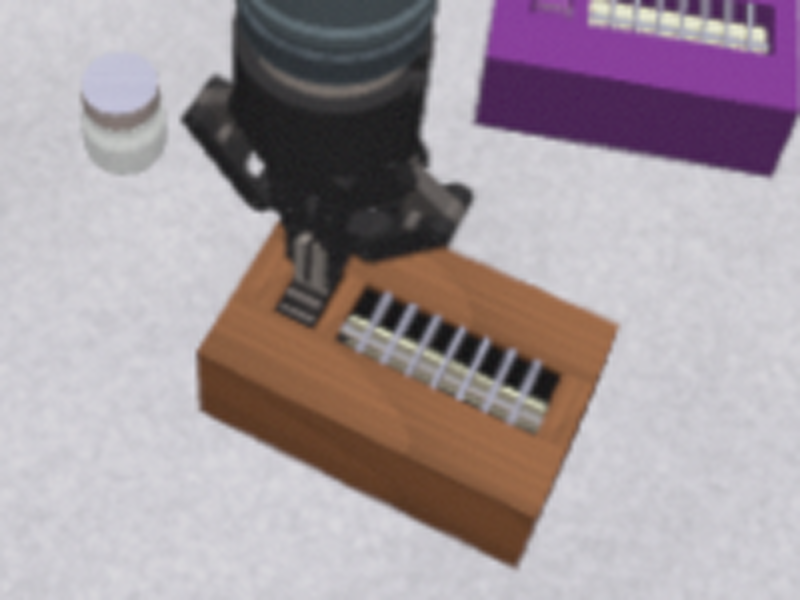

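Call:
{"fn": "jog_arm", "kwargs": {"plan": [[[0, 0, 0], [0, 0, 0], 1], [[-0.3, 0, 0], [0, 0, 0], 1], [[-0.6, 0, 0], [0, 0, 0], 1], [[-0.9, 0, 0], [0, 0, 0], 1], [[-1.2, 0, 0], [0, 0, 0], 1], [[-1.5, 0, 0], [0, 0, 0], 1], [[-1.8, 0, 0], [0, 0, 0], 1], [[-1.8, 0, 0], [0, 0, 0], 1], [[-1.8, 0, 0], [0, 0, 0], 1], [[-1.8, 0, 0], [0, 0, 0], 1]]}}

```text
t: 12.8
ee_pos: [588.2, 160.8, 64.0]
tcp_rot: [0.001, -0.172, 0.985, 0.0]
ft_force: [-1.3, -0.2, 4.5]
width: 0.1
grip_force: 2.1
```

Call:
{"fn": "jog_arm", "kwargs": {"plan": [[[0, 0, -1], [0, 0, 0], 1], [[0, 0, -4], [0, 0, 0], 1], [[0, 0, -9], [0, 0, 0], 1], [[3, 0, -14], [0, 0, 0], 1], [[8, 0, -16], [0, 0, 0], 1], [[12, 0, -16], [0, 0, 0], 1], [[12, 0, -16], [0, 0, 0], 1], [[12, 0, -16], [0, 0, 0], 1], [[12, 0, -16], [0, 0, 0], 1], [[12, 0, -16], [0, 0, 0], 1]]}}

```text
t: 14.05
ee_pos: [475.7, 120.1, 223.6]
tcp_rot: [0.0, -0.172, 0.985, 0.0]
ft_force: [-1.1, 0.2, 0.3]
width: 0.0
grip_force: 0.0
```

Run:
```python
from h import *
s=capture("scene");o=np.hstack([cv2.resize(x[:,:,::-1],(400,300),interpolation=cv2.INTER_CUBIC) for x in (s[275:365,235:355],s[160:250,110:230])])
cv2.imwrite("pics/s5.png",o);print(robot.get_obs()["t"],robot.get_obs()["ee_pos"])
```

```text
14.1 [475.56213363 120.07099768 223.56033905]
```

View pics/s5.png

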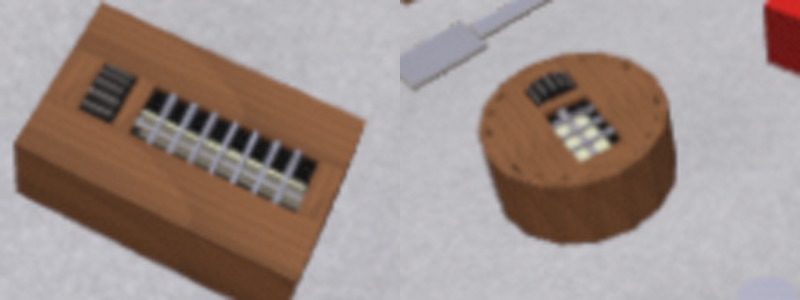

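The white flap now shows only its edge and a shaded face, with the dark inside visible, and the drum's white flap is unchanged. I'll check that nothing moved during the last strokes, then look from above.

Run:
```python
from h import *
I=[cv2.imread(f"pics/s{i}.png").astype(float)[290:430,345:560] for i in(1,2,3,4)]
for i in range(3):print(abs(I[i+1]-I[i]).mean())
t=capture("top")[:,:,::-1]
r=t[105:175,120:197];q=np.load("t0.npy")[105:175,120:197,::-1]
cv2.imwrite("pics/t5.png",np.hstack([cv2.resize(x,(400,364),interpolation=cv2.INTER_CUBIC) for x in(q,r)]))
```

```text
16.964174972314506
11.212093023255814
0.9403100775193799
```

View pics/t5.png

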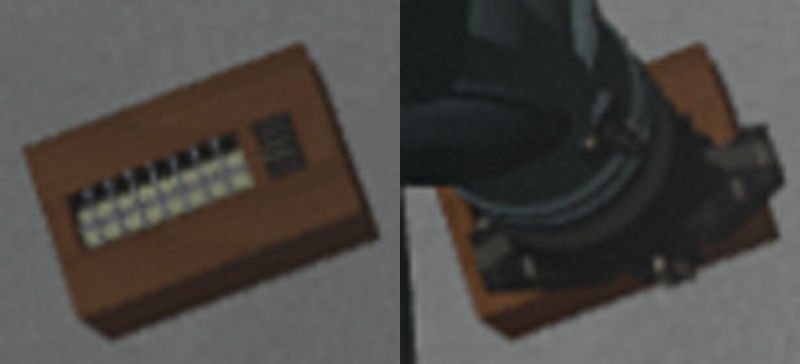

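The arm blocks the top view. In the scene view, though, the third stroke changed nothing (0.9, which is noise, against 17 and 11 for the first two), so the wheel is at its end stop. The tool is clear, so I'm handing in.

```bash
python3 -c "
from h import *
print(order.finish_job())"
```

```text
the job is handed in; nothing more can be done
None
```

I rolled the oblong freshener's wheel to what looks like its end stop, so its vent should be fully open (a third stroke moved nothing more), left the round one's vent shut, and handed the job in at about 14 s.

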